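Sweep used tube caps into the waste drop of a sample-prep deck

ROBOT

A 7-joint arm with a two-finger parallel gripper is mounted at the origin on the work surface. World frame = base frame: x ahead of the robot, y to its left, z up, the work surface at z = 0. Lengths are in m, angles in rad, forces in N, time in s.
With the tool pointing down it reaches from about 0.425 to 0.875 m from the base axis. Payload 4.7 kg.
Tool frame: the origin (TCP) lies midway between the tips of the shut fingers; the grasp point (between the pads) lies 19 mm behind it; y points along the fingers, z is the direction in which the jaws open and shut, and the axes are right-handed (so a half turn about y gives the same grasp; the last joint's range is limited). The gripper opens to 87 mm and grips with 3 to 60 N. Pads are 19 mm wide; open, the fingers measure 117 mm over their backs; the gripper's body (75 mm by 190 mm) begins 51 mm behind the grasp point.
Start: joints at [1.332, 0.321, -0.07, 1.45, 0.023, 1.371, -0.057], TCP at [0.163, -0.629, 0.223] pointing down, gripper open.
Joint ranges: [-2.86, 2.86], [-0.3, 2.09], [-1.38, 1.24], [0.06, 2.45], [-1.56, 4.7], [0.09, 2.05], [-2.69, 2.69]. Speed limits (rad/s): [2.57, 2.57, 3.14, 3.14, 3.14, 3.14, 3.14].

INTERFACE

Orientations are given as a rotation vector (axis times angle).
In Python, from bench import ctrl gives the robot as it stands.
- The arm moves only by the tool play_rows, never from a script. Its arguments are lists of equal length, an entry for each row: "translation": the shift along the tool's x, y, z in mm, a list of three; "turn": the turn, a rotation vector about the tool's x, y, z in rad, a list of three; "fingers": the opening, from -1 (shut) to 1 (fully open), so that 0 is half open. In form: {"translation": [[dx, dy, dz], ...], "turn": [[wx, wy, wz], ...], "fingers": [fingers, ...]}. A call has exactly 10 rows; each row shifts and turns the commanded pose from where the row before left it, along the tool's axes as they then stand; what a row does not reach is not made up. A row lasts 1/12 s, in which the tool goes at most 41.7 mm and 7.16 degrees, less where a joint would pass 70% of its speed; a pose out of reach is approached as far as the arm can. A call with a gripper value outside its range is refused whole. The fingers move at their own pace and stop on an object; "grip_force" is the grip in N (left out, the last holds). Time passes only in rows, so rows that do not move let the fingers close, or fill a call up. It gives the time, the measured TCP pose, the force and the opening at its end, in the units of the state.
- ctrl.get_state(): the state, without advancing time (a new reading comes with each control period).
- ctrl.get_image(name): name is "side" or "top"; returns the picture (400x640x3 uint8, blue, green, red); there is no depth.
- ctrl.camera_info(name): a dict with "camera_matrix" (3x3 intrinsics, pixels), "R" (3x3) and "t" (3): a world point X has camera coordinates R X + t. Camera axes: x right, y down, z forward; pixel columns grow to the right and rows downward; lengths in m; the calibration is good to about 2 mm. A picture is of the moment at which its call begins. camera_info takes no time and is no camera call.
- ctrl.close_job(): hands the job in, once; it reports no verdict.
The state is a dict: "time": time; "joint_positions": joint angles; "qd": joint speeds; "joint_torque": joint torques, N m; "position": TCP position; "tool_rot": TCP orientation; "ft_force": force on the tool from outside, world axes, zero at the start; "torque": the same for the moment, N m; "grip_width": opening from 0.0 (shut) to 1.0 (fully open).
Only numpy, scipy, OpenCV 4.12 (cv2) and the standard library are available. Lean on these libraries where they do the work, as an engineer would, in place of code of your own. Each camera call takes 0.05 s, during which the arm holds its last target.

TASK

Three used purple screw caps are lying loose on the white sample-prep deck: sweep them across the deck with the fingertips so that all three drop through the waste opening at its back into the drawer below. Push them along the surface, do not pick any up, and leave the two amber vials and everything on the bench standing where they are.

Things in the scene. Friction and masses are not known exactly. Their poses are not given: they have to be found in the camera images.
- deck: fixed white-topped sample-prep deck, 280 mm deep (its x, away from the robot at zero yaw) by 560 mm wide (its y), top 70 mm above the bench; origin at the centre of its underside, z up. Rims 9 mm high, 5 mm thick, stand on the top along the back (+x) and both side edges; the front (-x) has none
- opening (a point): centre of the deck's rectangular waste opening, level with the top, axes as the deck's. The opening is 90 mm (deck x) by 120 mm (deck y); its centre lies 75 mm behind (+x) the deck's middle. The steel collar is flush, so caps slide over the edge and drop 66 mm to the drawer floor
- cap1: used purple screw cap, a ribbed disc 44 mm across and 16 mm high, closed side up, lying loose on the deck at the start; about 16 g (11 to 22 g); origin at its middle (8 mm above the face it lies on), z up
- cap2: used purple screw cap, a ribbed disc 44 mm across and 16 mm high, closed side up, lying loose on the deck at the start; about 16 g (11 to 22 g); origin at its middle (8 mm above the face it lies on), z up
- cap3: used purple screw cap, a ribbed disc 44 mm across and 16 mm high, closed side up, lying loose on the deck at the start; about 16 g (11 to 22 g); origin at its middle (8 mm above the face it lies on), z up
- vial1: filled amber sample vial with white screw cap, 28 mm across, 50 mm high, standing on the deck among the caps; origin at the centre of its underside, z up; it stays where it is
- vial2: filled amber sample vial with white screw cap, 28 mm across, 50 mm high, standing on the deck among the caps; origin at the centre of its underside, z up; it stays where it is
- flask: stoppered glass volumetric flask on the bench, 62 mm across, 150 mm high; origin at the centre of its underside; a bystander
- washbottle: white plastic bottle with blue cap on the bench, 68 mm across, 170 mm high; origin at the centre of its underside; a bystander
- beaker: glass beaker on the bench, 72 mm across, 90 mm high; origin at the centre of its underside; a bystander
- jar: clear jar with green lid on the bench, 60 mm across, 75 mm high; origin at the centre of its underside; a bystander
- tube: self-standing sample tube with its purple cap screwed on, 35 mm across, 111 mm high, standing on the bench to the left of the deck; origin at the centre of its underside; a bystander, not one of the loose caps
Not all that is in view belongs to the job. Leave any green or red look-alike of the cap2 alone. What is shaped like the cap3 but turquoise is not meant.

How it is judged:
By the outcome, as a careful person would: the job done as asked, in the order asked, and still so for the second after the job is handed in, with the robot touching nothing.
It also fails if it takes over 54 s, if anything falls off the work surface, if the arm or the gripper's body presses on something with over 40 N, if the wrist force passes 120 N, or if a joint passes its speed limit or range.

## Working session

There is one attempt and no reset: what is moved stays moved. The work goes in short steps, Python scripts to look and compute and a tool call to move; the robot and the scene stay as the last step left them, time stands still between calls to the robot, and variables do not carry over. Pictures are saved under pics/ and viewed, and the job is handed in when it is done.

Besides the shell and the picture viewer there is one more tool, called as name(argument=value, ...), one argument or row to a line, values as JSON. play_rows: Moves the arm, as the interface text tells. Its arguments: {"type":"object","properties":{"translation":{"type":"array"},"turn":{"type":"array"},"fingers":{"type":"array"},"grip_force":{"type":"number"}},"required":["translation","turn","fingers"]}

```bash
mkdir -p pics; ls; python3 - <<'E'
from bench import ctrl
import cv2
s=ctrl.get_state();print(s)
for n in("top","side"):
    cv2.imwrite(f"pics/{n}0.png",ctrl.get_image(n)); print(ctrl.camera_info(n))
E
```

```text
pics
{'time': 0.0, 'joint_positions': array([ 1.33210897,  0.32180392, -0.0701173 ,  1.45167539,  0.0226044 ,
        1.37078311, -0.05692314]), 'qd': array([ 0.00035422, -0.00050554,  0.00029609,  0.00165466, -0.00088196,
        0.00312761, -0.00074649]), 'joint_torque': array([-7.81028521e-04, -4.91299438e+01, -4.04430740e-01, -3.12535250e+01,
       -6.39495696e-02,  4.35906218e-02,  1.52130874e-04]), 'position': array([ 0.1623998 , -0.62881785,  0.22147396]), 'tool_rot': array([-0.26557524,  2.0888783 , -2.0849796 ]), 'ft_force': array([-0.18313341, -1.06488828, -0.01138647]), 'torque': array([ 0.03028685,  0.0173169 , -0.01109525]), 'grip_width': 1.000629344733086}
{'camera_matrix': array([[416.06695532,   0.        , 315.49802037],
       [  0.        , 416.06695532, 197.11073586],
       [  0.        ,   0.        ,   1.        ]]), 'R': array([[ 0.01519643, -0.99951294,  0.0272571 ],
       [-0.98970871, -0.01891543, -0.14184104],
       [ 0.14228753, -0.02482112, -0.98951411]]), 't': array([-0.01735715,  0.57140249,  1.24149679])}
{'camera_matrix': array([[519.20694812,   0.        , 315.89187735],
       [  0.        , 519.20694812, 195.21943829],
       [  0.        ,   0.        ,   1.        ]]), 'R': array([[-0.94342941, -0.33080546,  0.02255418],
       [-0.21378595,  0.55488391, -0.80398969],
       [ 0.25344923, -0.76332928, -0.59421536]]), 't': array([0.51534505, 0.18592235, 1.92402959])}
```

View pics/top0.png

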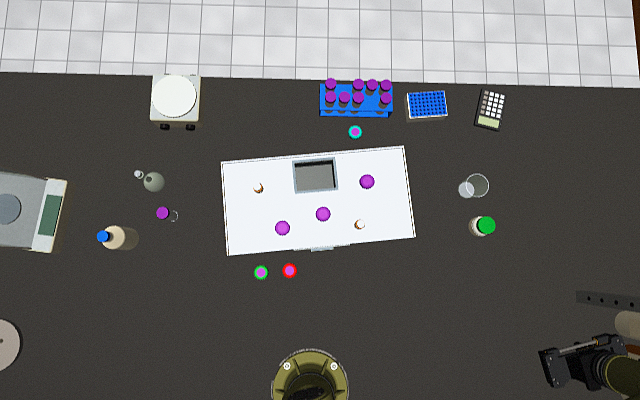

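View pics/side0.png

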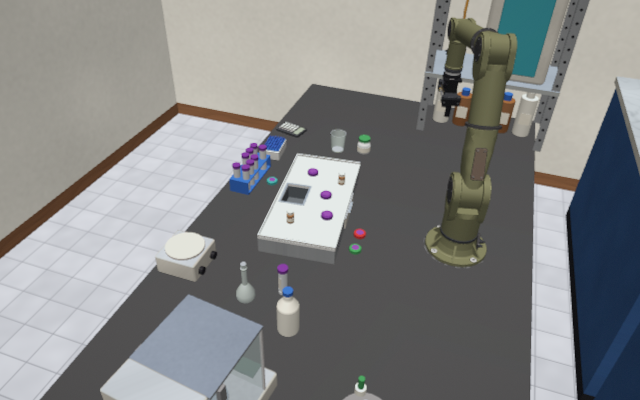

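The top view shows purple caps at about (367,181), (323,214) and (282,228). The vials are at (258,188) and (360,224), and the opening is at (315,174). I'll measure these next.

```bash
cat > h.py <<'E'
import numpy as np, cv2
from bench import ctrl
def ray(n,uv,z):
    c=ctrl.camera_info(n);K,R,t=c["camera_matrix"],c["R"],c["t"]
    d=R.T@np.linalg.inv(K)@np.array([uv[0],uv[1],1.]); o=-R.T@t
    return o+d*(z-o[2])/d[2]
def blobs(mask,mn):
    n,l,s,c=cv2.connectedComponentsWithStats(mask.astype(np.uint8))
    return [(c[i],s[i,4]) for i in range(1,n) if s[i,4]>=mn]
def caps(img):
    h=cv2.cvtColor(img,cv2.COLOR_BGR2HSV)
    return blobs(cv2.inRange(h,(135,80,50),(165,255,255))>0,15)
E
python3 - <<'E'
from h import *
im=cv2.imread("pics/top0.png")
h=cv2.cvtColor(im,cv2.COLOR_BGR2HSV)
for n in("top","side"):
  for c,a in caps(cv2.imread(f"pics/{n}0.png")): print(n,c.round(1),a,ray(n,c,.083).round(3))
# deck: white quad
m=((h[...,2]>170)&(h[...,1]<60)).astype(np.uint8); m[:130]=0;m[260:]=0;m[:,:205]=0;m[:,430:]=0
cs,_=cv2.findContours(m,cv2.RETR_EXTERNAL,cv2.CHAIN_APPROX_NONE)
c=max(cs,key=cv2.contourArea); hull=cv2.convexHull(c)
q=cv2.approxPolyDP(hull,6,True)[:,0]; print(q)
P=[ray("top",p,.075) for p in q]
for p in P: print(p.round(3))
r=cv2.minAreaRect(np.array([ray("top",p,.073)[:2]*1000 for p in c[:,0]],np.float32)); print(r)
print(cv2.boxPoints(r))
cv2.imwrite("pics/crop.png",cv2.resize(im[140:290,210:430],None,fx=3.6,fy=3.6,interpolation=cv2.INTER_CUBIC))
E
```

```text
top [330.3  83. ] 102 [ 0.924 -0.047  0.083]
top [357.9  83.7] 100 [ 0.924 -0.133  0.083]
top [371.8  84. ] 98 [ 0.925 -0.176  0.083]
top [385.6  91.2] 201 [ 0.902 -0.219  0.083]
top [330.1  96.1] 107 [ 0.882 -0.047  0.083]
top [357.9  96.8] 105 [ 0.882 -0.133  0.083]
top [344.1  96.9] 102 [ 0.88  -0.09   0.083]
top [354.8 131.4] 49 [ 0.771 -0.124  0.083]
top [366.6 181. ] 163 [ 0.617 -0.16   0.083]
top [161.7 212.3] 125 [0.512 0.444 0.083]
top [322.6 213.5] 169 [ 0.517 -0.028  0.083]
top [282.  227.5] 168 [0.473 0.091 0.083]
top [289.1 270.1] 65 [0.35  0.067 0.083]
top [260.5 272.1] 57 [0.343 0.149 0.083]
side [249.3 156.7] 237 [ 0.908 -0.163  0.083]
side [261.8 147.1] 41 [ 0.891 -0.255  0.083]
side [236.  165.4] 40 [ 0.931 -0.081  0.083]
side [312.4 171.8] 57 [ 0.616 -0.151  0.083]
side [325.5 194.4] 66 [ 0.516 -0.022  0.083]
side [326.5 214.8] 77 [0.472 0.098 0.083]
side [359.4 231.8] 27 [0.333 0.148 0.083]
side [354.8 246.7] 19 [0.326 0.229 0.083]
side [282.1 268.4] 95 [0.519 0.414 0.083]
[[403 145]
 [415 236]
 [227 255]
 [221 162]]
[ 0.734 -0.273  0.075]
[ 0.455 -0.305  0.075]
[0.391 0.25  0.075]
[0.668 0.28  0.075]
((556.2396240234375, -12.194061279296875), (294.4041442871094, 562.0930786132812), 6.495224952697754)
[[ 378.19028  250.39697]
 [ 441.7745  -308.0882 ]
 [ 734.28894 -274.7851 ]
 [ 670.7047   283.70007]]
```

View pics/crop.png

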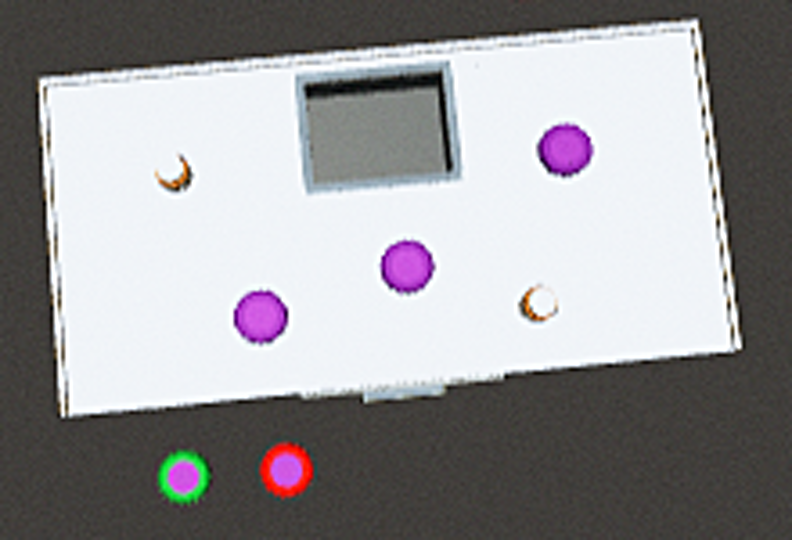

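```bash
cat >> h.py <<'E'
YAW=np.radians(6.5)
ex=np.array([np.cos(YAW),np.sin(YAW)]);ey=np.array([-np.sin(YAW),np.cos(YAW)])
OP=None
E
python3 - <<'E'
from h import *
f=lambda p:(210+(p[0]+.5)/3.6-.5,140+(p[1]+.5)/3.6-.5)
P=[ray("top",f(p),.07)[:2] for p in[(297,73),(449,64),(461,180),(308,194)]]
I=[ray("top",f(p),.07)[:2] for p in[(305,81),(442,73),(453,172),(315,186)]]
print(np.round(P,3),np.mean(P,0)); print(np.round(I,3),np.mean(I,0))
for Q in(P,I): print([np.degrees(np.arctan2(*(b))) for b in ((Q[0]-Q[1])*[-1,1],(Q[3]-Q[2])*[-1,1])],[np.linalg.norm(Q[i]-Q[(i+1)%4]).round(4) for i in range(4)])
O=np.mean(I,0)
T={"v1":ray("top",f((175,167)),.12),"v2":ray("top",f((541,302)),.12)}
for i,p in enumerate([(366.6,181),(322.6,213.5),(282,227.5)]): T[f"c{i}"]=ray("top",p,.083)
for k,v in T.items(): print(k,v.round(3),"deck rel opening",(v[:2]-O)@ex,(v[:2]-O)@ey)
side=cv2.imread("pics/side0.png"); cv2.imwrite("pics/sc.png",cv2.resize(side[140:270,240:380],None,fx=4.6,fy=4.6,interpolation=cv2.INTER_CUBIC))
E
```

```text
[[ 0.681  0.066]
 [ 0.691 -0.063]
 [ 0.592 -0.074]
 [ 0.577  0.054]] [ 0.63509655 -0.00392403]
[[ 0.674  0.059]
 [ 0.683 -0.057]
 [ 0.598 -0.067]
 [ 0.584  0.049]] [ 0.63480648 -0.00391246]
[np.float64(4.710980526306429), np.float64(6.402854509708976)] [np.float64(0.1292), np.float64(0.1002), np.float64(0.1289), np.float64(0.104)]
[np.float64(4.6512206842702515), np.float64(6.986427619048825)] [np.float64(0.1163), np.float64(0.0856), np.float64(0.1165), np.float64(0.0903)]
v1 [0.589 0.16  0.12 ] deck rel opening -0.026462760865126257 0.16841586506974313
v2 [ 0.486 -0.134  0.12 ] deck rel opening -0.16258203064194804 -0.11277609692609954
c0 [ 0.617 -0.159  0.083] deck rel opening -0.034855658294736566 -0.15258395726222168
c1 [ 0.517 -0.028  0.083] deck rel opening -0.1199191138427744 -0.010893042167240569
c2 [0.473 0.091 0.083] deck rel opening -0.1497045975768484 0.11230726619637824
```

View pics/sc.png

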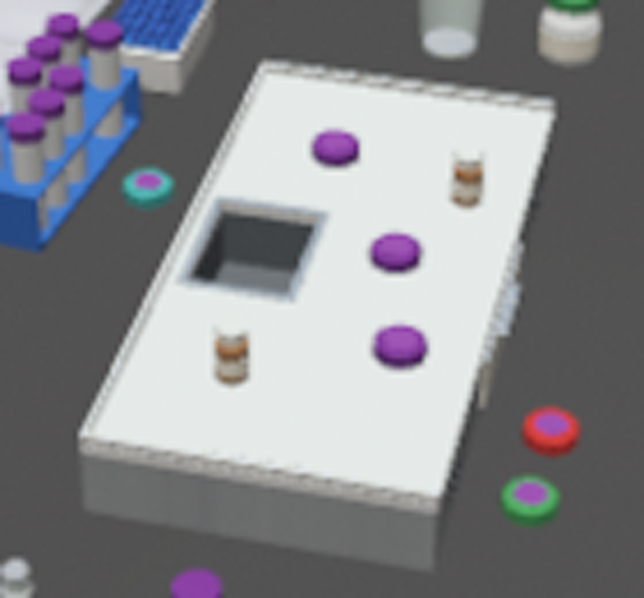

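```bash
cat >> h.py <<'E'
from scipy.spatial.transform import Rotation as Ro
YAW=np.radians(6.2)
ex=np.array([np.cos(YAW),np.sin(YAW)]);ey=np.array([-np.sin(YAW),np.cos(YAW)])
OP=np.array([.636,-.004])
W=lambda x,y: OP+(x*ex+y*ey)/1000   # mm rel opening -> world
def plan(rel,z,pushdeg):
    """rel mm wrt opening (deck axes); jaw axis perpendicular to push dir (deg in deck frame)"""
    s=ctrl.get_state();R=Ro.from_rotvec(s["tool_rot"]);M=R.as_matrix()
    a=np.radians(pushdeg)+YAW
    for sg in(1,-1):
        zt=sg*np.array([-np.sin(a),np.cos(a),0]);yt=np.array([0,0,-1.]);xt=np.cross(yt,zt)
        T=Ro.from_matrix(np.c_[xt,yt,zt]); dr=(R.inv()*T).as_rotvec()
        d=np.r_[W(*rel),z]-s["position"]
        print("turn",dr.round(3),"then shift mm",(T.inv().apply(d)*1000).round(1),"| now-axes shift",(R.inv().apply(d)*1000).round(1))
    p=s["position"];print("t",round(s["time"],2),"pos",p.round(4),"rel",((p[:2]-OP)@np.c_[ex,ey]*1000).round(1),"q7",s["joint_positions"].round(2)[[0,4,6]],"F",s["ft_force"].round(1),"grip",round(s["grip_width"],2),"\n",M.round(2))
E
python3 - <<'E'
from h import *
for i in[(366.6,181),(322.6,213.5),(282,227.5),(367,181)]:
    v=ray("top",i,.085)[:2];print(((v-OP)@np.c_[ex,ey]*1000).round(1))
plan((-48,-205),.22,15)
E
```

```text
[ -35.6 -152.2]
[-121.2  -11.2]
[-151.6  111.6]
[ -35.7 -153.4]
turn [0.000e+00 3.024e+00 3.000e-03] then shift mm [568.1   1.6 225.7] | now-axes shift [-537.8    2.  -290.6]
turn [ 0.002 -0.117 -0.   ] then shift mm [-568.1    1.6 -225.7] | now-axes shift [-537.8    2.  -290.6]
t 0.1 pos [ 0.1624 -0.6289  0.2216] rel [-538.3 -570. ] q7 [ 1.33  0.02 -0.06] F [ 0.  -0.4 -0.2] grip 1.0 
 [[-0.97 -0.    0.25]
 [-0.25  0.   -0.97]
 [ 0.   -1.   -0.  ]]
```

```bash
python3 - <<'E'
from h import *
plan((-49,-202),.22,75)
E
```

```text
turn [1.000e-03 1.977e+00 2.000e-03] then shift mm [ 482.1    1.6 -377.4] | now-axes shift [-537.2    2.  -293.7]
turn [ 2.000e-03 -1.164e+00 -1.000e-03] then shift mm [-482.1    1.6  377.4] | now-axes shift [-537.2    2.  -293.7]
t 0.1 pos [ 0.1624 -0.6289  0.2216] rel [-538.3 -570. ] q7 [ 1.33  0.02 -0.06] F [ 0.  -0.4 -0.2] grip 1.0 
 [[-0.97 -0.    0.25]
 [-0.25  0.   -0.97]
 [ 0.   -1.   -0.  ]]
```

play_rows(
  translation=[
    [-20,0,-10],
    [-20,0,-10],
    [-20,0,-10],
    [-20,0,-10],
    [-20,0,-10],
    [-20,0,-10],
    [-20,0,-10],
    [-20,0,-10],
    [-20,0,-10],
    [-20,0,-10],
  ],
  turn=[
    [0,-0.116,0],
    [0,-0.116,0],
    [0,-0.116,0],
    [0,-0.116,0],
    [0,-0.116,0],
    [0,-0.116,0],
    [0,-0.116,0],
    [0,-0.116,0],
    [0,-0.116,0],
    [0,-0.116,0],
  ],
  fingers=[-0.4,-0.4,-0.4,-0.4,-0.4,-0.4,-0.4,-0.4,-0.4,-0.4],
)

```text
time: 0.93
position: [0.232, -0.4279, 0.222]
tool_rot: [-1.134, 1.32, -1.319]
ft_force: [-0.1, -0.4, -0.1]
grip_width: 0.349
```

```bash
python3 - <<'E'
from h import *
plan((-49,-202),.22,75)
E
```

```text
turn [-1.000e-03 -3.139e+00 -0.000e+00] then shift mm [ 272.9    2.  -339.4] | now-axes shift [-272.     2.2  340.1]
turn [ 0.     0.003 -0.001] then shift mm [-272.9    2.   339.4] | now-axes shift [-272.     2.2  340.1]
t 0.93 pos [ 0.232  -0.4279  0.222 ] rel [-447.5 -377.8] q7 [ 1.29 -0.    0.87] F [-0.1 -0.4 -0.1] grip 0.35 
 [[-0.15 -0.    0.99]
 [-0.99  0.   -0.15]
 [-0.   -1.   -0.  ]]
```

play_rows(
  translation=[
    [-20,0,32],
    [-20,0,32],
    [-20,0,32],
    [-20,0,32],
    [-20,0,32],
    [-20,0,32],
    [-20,0,32],
    [-20,0,32],
    [-20,0,32],
    [-20,0,32],
  ],
  turn=[
    [0,0,0],
    [0,0,0],
    [0,0,0],
    [0,0,0],
    [0,0,0],
    [0,0,0],
    [0,0,0],
    [0,0,0],
    [0,0,0],
    [0,0,0],
  ],
  fingers=[-0.4,-0.4,-0.4,-0.4,-0.4,-0.4,-0.4,-0.4,-0.4,-0.4],
)

```text
time: 1.77
position: [0.5802, -0.2815, 0.222]
tool_rot: [-1.131, 1.326, -1.325]
ft_force: [0.5, 0.1, 0.4]
grip_width: 0.299
```

```bash
python3 - <<'E'
from h import *
plan((-49,-202),.077,75)
E
```

```text
turn [0.000e+00 3.137e+00 1.000e-03] then shift mm [ 75.  145.  -17.6] | now-axes shift [-75.1 145.   17.4]
turn [ 0.001 -0.005 -0.   ] then shift mm [-75.  145.   17.6] | now-axes shift [-75.1 145.   17.4]
t 1.77 pos [ 0.5802 -0.2815  0.222 ] rel [ -85.4 -269.9] q7 [0.83 0.18 0.12] F [0.5 0.1 0.4] grip 0.3 
 [[-0.16 -0.    0.99]
 [-0.99  0.   -0.16]
 [-0.   -1.   -0.  ]]
```

play_rows(
  translation=[
    [-18,0,4],
    [-18,0,4],
    [-18,0,4],
    [-17,10,3],
    [0,30,0],
    [0,30,0],
    [0,30,0],
    [0,20,0],
    [0,10,0],
    [0,0,0],
  ],
  turn=[
    [0,0,0],
    [0,0,0],
    [0,0,0],
    [0,0,0],
    [0,0,0],
    [0,0,0],
    [0,0,0],
    [0,0,0],
    [0,0,0],
    [0,0,0],
  ],
  fingers=[-0.4,-0.4,-0.4,-0.4,-0.4,-0.4,-0.4,-0.4,-0.4,-0.4],
)

```text
time: 2.6
position: [0.6029, -0.2141, 0.0894]
tool_rot: [-1.133, 1.329, -1.321]
ft_force: [0.3, 1.0, -1.0]
grip_width: 0.299
```

```bash
python3 - <<'E'
from h import *
plan((-49,-202),.077,75)
a=ctrl.get_image("top");b=ctrl.get_image("side")
A=cv2.resize(a[130:280,250:430],None,fx=3,fy=3);B=cv2.resize(b[80:230,240:360],None,fx=3,fy=3)
B=cv2.resize(B,(260,450)) if 0 else B[:,:255]
cv2.imwrite("pics/p1.png",np.hstack([A,B]))
E
```

```text
turn [2.000e-03 3.137e+00 9.000e-03] then shift mm [ 4.9 12.4 -5.5] | now-axes shift [-4.9 12.3  5.6]
turn [ 0.005 -0.004 -0.001] then shift mm [-4.9 12.4  5.5] | now-axes shift [-4.9 12.3  5.6]
t 2.6 pos [ 0.6029 -0.2141  0.0894] rel [ -55.6 -205.3] q7 [ 0.72  0.25 -0.03] F [ 0.3  1.  -1. ] grip 0.3 
 [[-0.16 -0.01  0.99]
 [-0.99  0.   -0.16]
 [-0.   -1.   -0.01]]
```

View pics/p1.png

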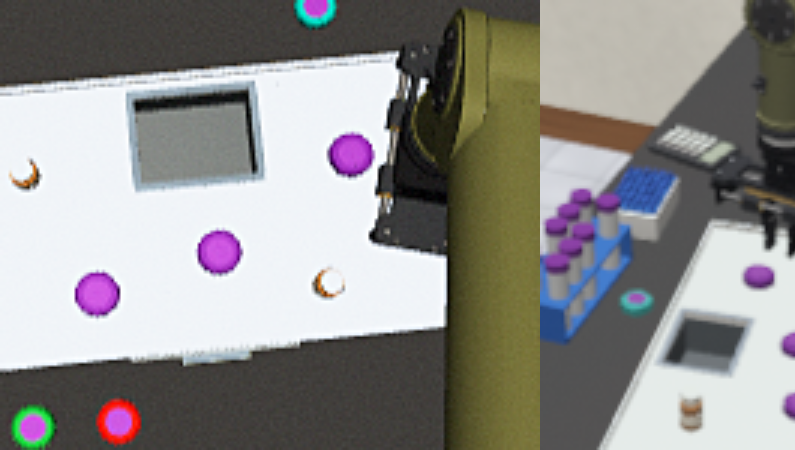

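play_rows(
  translation=[
    [0,6,6],
    [0,6,0],
    [-12,0,0],
    [-12,0,0],
    [-12,0,0],
    [-12,0,0],
    [-12,0,0],
    [-12,0,0],
    [-12,0,0],
    [0,0,0],
  ],
  turn=[
    [0,0,0],
    [0,0,0],
    [0,0,0],
    [0,0,0],
    [0,0,0],
    [0,0,0],
    [0,0,0],
    [0,0,0],
    [0,0,0],
    [0,0,0],
  ],
  fingers=[-0.4,-0.4,-0.4,-0.4,-0.4,-0.4,-0.4,-0.4,-0.4,-0.4],
)

```text
time: 3.53
position: [0.6248, -0.1279, 0.0809]
tool_rot: [-1.131, 1.322, -1.32]
ft_force: [0.5, 0.9, 0.3]
grip_width: 0.298
```

```bash
python3 - <<'E'
from h import *
plan((-13,-50),.077,75)
a=ctrl.get_image("top");b=ctrl.get_image("side")
A=cv2.resize(a[130:280,250:430],None,fx=3,fy=3);B=cv2.resize(b[80:230,240:360],None,fx=3,fy=3)
cv2.imwrite("pics/p2.png",np.hstack([A,B[:,:255]]))
E
```

```text
turn [-3.000e-03 -3.141e+00  1.000e-03] then shift mm [72.5  3.9  7.5] | now-axes shift [-72.5   4.   -7.5]
turn [-0.     0.    -0.002] then shift mm [-72.5   3.9  -7.5] | now-axes shift [-72.5   4.   -7.5]
t 3.53 pos [ 0.6248 -0.1279  0.0809] rel [ -24.5 -122. ] q7 [ 0.61  0.26 -0.18] F [0.5 0.9 0.3] grip 0.3 
 [[-0.15  0.    0.99]
 [-0.99  0.   -0.15]
 [-0.   -1.    0.  ]]
```

View pics/p2.png

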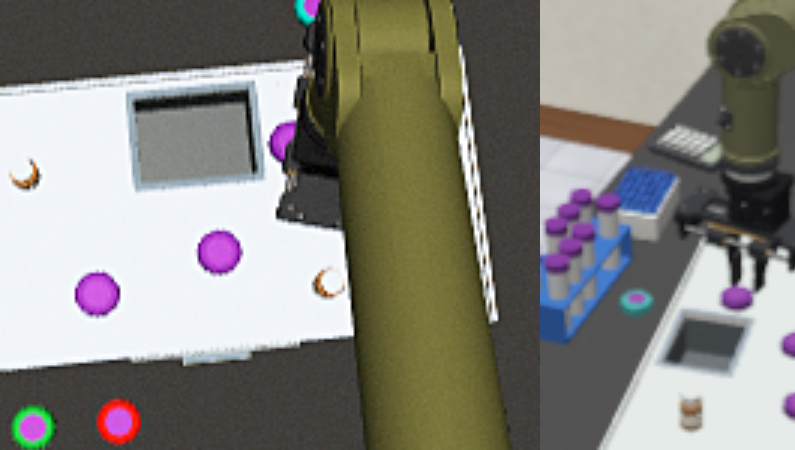

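play_rows(
  translation=[
    [-6,2,0],
    [-10,2,0],
    [-12,0,0],
    [-12,0,0],
    [-12,0,0],
    [-12,0,0],
    [-12,0,0],
    [0,0,0],
    [0,0,0],
    [0,0,0],
  ],
  turn=[
    [0,0,0],
    [0,0,0],
    [0,0,0],
    [0,0,0],
    [0,0,0],
    [0,0,0],
    [0,0,0],
    [0,0,0],
    [0,0,0],
    [0,0,0],
  ],
  fingers=[-0.4,-0.4,-0.4,-0.4,-0.4,-0.4,-0.4,-0.4,-0.4,-0.4],
)

```text
time: 4.47
position: [0.636, -0.0582, 0.0765]
tool_rot: [-1.131, 1.325, -1.325]
ft_force: [0.9, 0.3, 0.1]
grip_width: 0.301
```

```bash
python3 - <<'E'
from h import *
plan((-165,-13),.17,0)
a=ctrl.get_image("top");b=ctrl.get_image("side")
A=cv2.resize(a[130:280,250:430],None,fx=3,fy=3);B=cv2.resize(b[80:230,240:360],None,fx=3,fy=3)
cv2.imwrite("pics/p3.png",np.hstack([A,B[:,:255]]))
E
```

```text
turn [ 1.000e-03 -1.837e+00  1.000e-03] then shift mm [-159.2  -93.5   40.9] | now-axes shift [   2.6  -93.5 -164.3]
turn [-1.000e-03  1.304e+00  1.000e-03] then shift mm [159.2 -93.5 -40.9] | now-axes shift [   2.6  -93.5 -164.3]
t 4.47 pos [ 0.636  -0.0582  0.0765] rel [ -5.8 -53.9] q7 [ 0.51  0.28 -0.31] F [0.9 0.3 0.1] grip 0.3 
 [[-0.16 -0.    0.99]
 [-0.99 -0.   -0.16]
 [ 0.   -1.   -0.  ]]
```

View pics/p3.png

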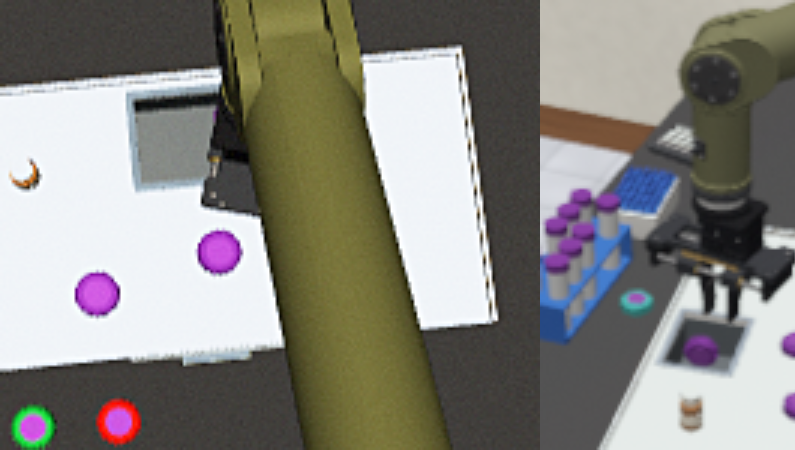

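play_rows(
  translation=[
    [0,-31,0],
    [0,-31,0],
    [0,-31,0],
    [0,0,0],
    [0,0,0],
    [0,0,0],
    [0,0,0],
    [0,0,0],
    [0,0,0],
    [0,0,0],
  ],
  turn=[
    [0,0.12,0],
    [0,0.12,0],
    [0,0.12,0],
    [0,0.12,0],
    [0,0.12,0],
    [0,0.12,0],
    [0,0.12,0],
    [0,0.12,0],
    [0,0.12,0],
    [0,0.12,0],
  ],
  fingers=[-0.4,-0.4,-0.4,-0.4,-0.4,-0.4,-0.4,-0.4,-0.4,-0.4],
)

```text
time: 5.4
position: [0.636, -0.0587, 0.1695]
tool_rot: [-0.218, 2.113, -2.114]
ft_force: [0.5, -0.3, 0.0]
grip_width: 0.299
```

```bash
python3 - <<'E'
from h import *
plan((-172,-11),.17,0)
E
```

```text
turn [ 0.000e+00 -3.045e+00  1.000e-03] then shift mm [-166.1   -0.5   43.4] | now-axes shift [161.1  -0.5 -59.3]
turn [-0.     0.097  0.   ] then shift mm [166.1  -0.5 -43.4] | now-axes shift [161.1  -0.5 -59.3]
t 5.4 pos [ 0.636  -0.0587  0.1695] rel [ -5.9 -54.4] q7 [ 0.38  0.15 -1.42] F [ 0.5 -0.3  0. ] grip 0.3 
 [[-0.98 -0.    0.2 ]
 [-0.2  -0.   -0.98]
 [ 0.   -1.    0.  ]]
```

play_rows(
  translation=[
    [0,0,0],
    [28,0,-7],
    [28,0,-7],
    [28,0,-8],
    [28,0,-7],
    [28,0,-7],
    [26,0,-7],
    [0,20,0],
    [0,20,0],
    [0,0,0],
  ],
  turn=[
    [0,0.097,0],
    [0,0,0],
    [0,0,0],
    [0,0,0],
    [0,0,0],
    [0,0,0],
    [0,0,0],
    [0,0,0],
    [0,0,0],
    [0,0,0],
  ],
  fingers=[-0.4,-0.4,-0.4,-0.4,-0.4,-0.4,-0.4,-0.4,-0.4,-0.4],
)

```text
time: 6.23
position: [0.4633, -0.0348, 0.1268]
tool_rot: [-0.129, 2.165, -2.165]
ft_force: [-0.7, -1.1, 0.7]
grip_width: 0.303
```

```bash
cat >> h.py <<'E'
def look(name):
    a=ctrl.get_image("top");b=ctrl.get_image("side")
    A=cv2.resize(a[130:280,220:400],None,fx=2.6,fy=2.6);B=cv2.resize(b[120:270,250:375],None,fx=2.6,fy=2.6)
    cv2.imwrite(f"pics/{name}.png",np.hstack([A,B]))
    return a,b
E
python3 - <<'E'
from h import *
plan((-172,-11),.077,0); look("p4")
E
```

```text
turn [ 8.000e-03 -3.135e+00 -1.000e-03] then shift mm [ 3.  49.8  1. ] | now-axes shift [-3.2 49.8 -0.9]
turn [0.    0.006 0.005] then shift mm [-3.  49.8 -1. ] | now-axes shift [-3.2 49.8 -0.9]
t 6.23 pos [ 0.4633 -0.0348  0.1268] rel [-175.  -12.] q7 [ 0.45  0.01 -1.45] F [-0.7 -1.1  0.7] grip 0.3 
 [[-0.99 -0.01  0.11]
 [-0.11 -0.   -0.99]
 [ 0.   -1.   -0.  ]]
```

View pics/p4.png

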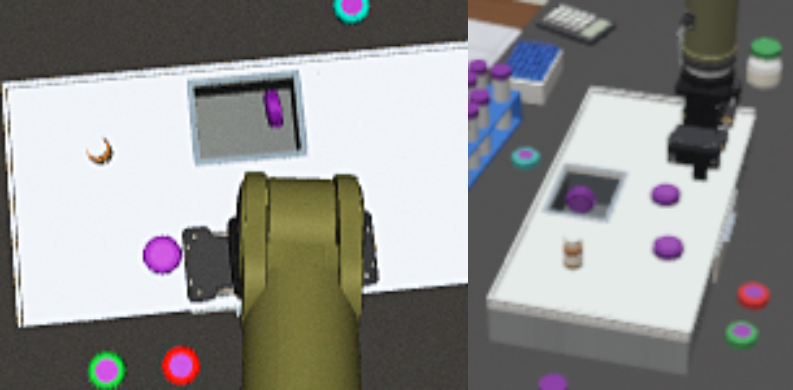

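play_rows(
  translation=[
    [0,25,0],
    [0,26,0],
    [0,0,0],
    [-10,0,0],
    [-12,0,0],
    [-12,0,-2],
    [-12,0,-3],
    [-12,0,-3],
    [-12,0,-3],
    [0,0,0],
  ],
  turn=[
    [0,0,0],
    [0,0,0],
    [0,0,0],
    [0,0,0],
    [0,0,0],
    [0,0,0],
    [0,0,0],
    [0,0,0],
    [0,0,0],
    [0,0,0],
  ],
  fingers=[-0.4,-0.4,-0.4,-0.4,-0.4,-0.4,-0.4,-0.4,-0.4,-0.4],
)

```text
time: 7.17
position: [0.5389, -0.0139, 0.0812]
tool_rot: [-0.12, 2.159, -2.158]
ft_force: [1.3, 0.1, 0.7]
grip_width: 0.303
```

```bash
python3 - <<'E'
from h import *
plan((-40,12),.077,0); look("p5")
E
```

```text
turn [-9.000e-03 -3.133e+00 -1.000e-03] then shift mm [57.6  4.2 11.3] | now-axes shift [-57.6   4.5 -10.8]
turn [ 0.     0.008 -0.006] then shift mm [-57.6   4.2 -11.3] | now-axes shift [-57.6   4.5 -10.8]
t 7.17 pos [ 0.5389 -0.0139  0.0812] rel [-97.6   0.7] q7 [ 0.38  0.11 -1.57] F [1.3 0.1 0.7] grip 0.3 
 [[-0.99  0.01  0.12]
 [-0.12  0.   -0.99]
 [-0.01 -1.   -0.  ]]
```

View pics/p5.png

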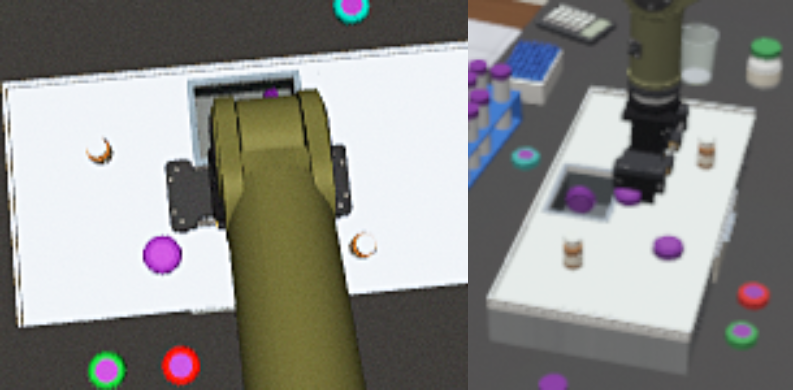

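play_rows(
  translation=[
    [-6,2,-1],
    [-10,2,-2],
    [-12,0,-3],
    [-12,0,-3],
    [-12,0,-3],
    [-8,0,0],
    [0,0,0],
    [0,0,0],
    [0,0,0],
    [0,0,0],
  ],
  turn=[
    [0,0,0],
    [0,0,0],
    [0,0,0],
    [0,0,0],
    [0,0,0],
    [0,0,0],
    [0,0,0],
    [0,0,0],
    [0,0,0],
    [0,0,0],
  ],
  fingers=[-0.4,-0.4,-0.4,-0.4,-0.4,-0.4,-0.4,-0.4,-0.4,-0.4],
)

```text
time: 8.1
position: [0.5921, 0.0034, 0.0744]
tool_rot: [-0.126, 2.162, -2.163]
ft_force: [0.9, 0.1, 0.5]
grip_width: 0.299
```

```bash
python3 - <<'E'
from h import *
plan((-192,138),.17,-36); look("p6")
E
```

```text
turn [ 1.000e-03 -2.506e+00  1.000e-03] then shift mm [-194.7  -95.6   14.2] | now-axes shift [ 148.3  -95.5 -126.9]
turn [-0.001  0.635  0.001] then shift mm [194.7 -95.6 -14.2] | now-axes shift [ 148.3  -95.5 -126.9]
t 8.1 pos [0.5921 0.0034 0.0744] rel [-42.9  12.1] q7 [ 0.32  0.17 -1.63] F [0.9 0.1 0.5] grip 0.3 
 [[-0.99 -0.    0.12]
 [-0.12 -0.   -0.99]
 [ 0.   -1.    0.  ]]
```

View pics/p6.png

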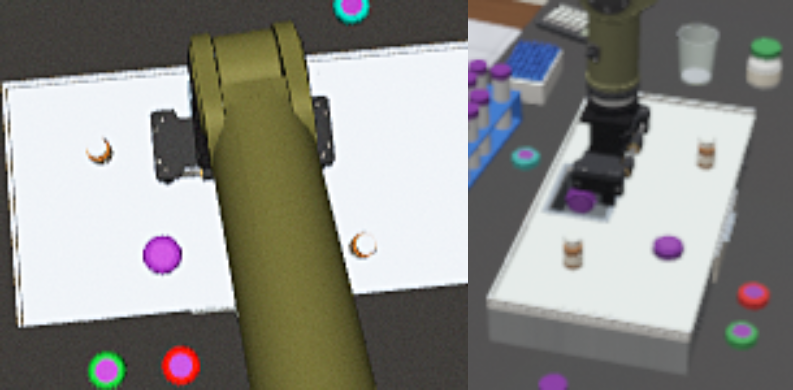

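play_rows(
  translation=[
    [0,-30,0],
    [0,-33,0],
    [0,-33,0],
    [0,0,0],
    [0,0,0],
    [0,0,0],
    [0,0,0],
    [0,0,0],
    [30,0,0],
    [30,0,0],
  ],
  turn=[
    [0,0,0],
    [0,0,0],
    [0,0,0],
    [0,0.106,0],
    [0,0.106,0],
    [0,0.106,0],
    [0,0.106,0],
    [0,0.106,0],
    [0,0,0],
    [0,0,0],
  ],
  fingers=[-0.4,-0.4,-0.4,-0.4,-0.4,-0.4,-0.4,-0.4,-0.4,-0.4],
)

```text
time: 9.03
position: [0.5374, 0.0274, 0.17]
tool_rot: [-0.42, -1.992, 1.991]
ft_force: [-1.0, 1.0, 0.3]
grip_width: 0.301
```

```bash
python3 - <<'E'
from h import *
plan((-192,138),.17,-30); look("p7")
E
```

```text
turn [-1.00e-03  3.14e+00  0.00e+00] then shift mm [-132.4    0.    34.6] | now-axes shift [ 1.324e+02  1.000e-01 -3.440e+01]
turn [ 0.    -0.001  0.001] then shift mm [132.4   0.  -34.6] | now-axes shift [ 1.324e+02  1.000e-01 -3.440e+01]
t 9.03 pos [0.5374 0.0274 0.17  ] rel [-94.7  41.8] q7 [ 0.28  0.06 -2.14] F [-1.   1.   0.3] grip 0.3 
 [[-0.91 -0.   -0.4 ]
 [ 0.4   0.   -0.91]
 [ 0.   -1.   -0.  ]]
```

View pics/p7.png

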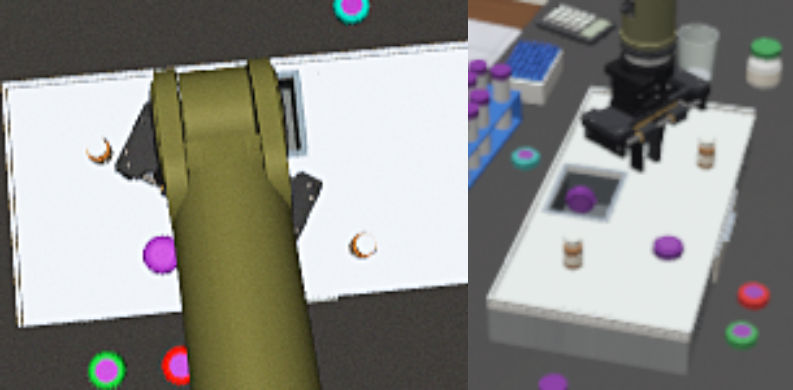

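play_rows(
  translation=[
    [26,0,-7],
    [26,0,-7],
    [26,0,-7],
    [26,0,-7],
    [26,0,-6],
    [0,0,0],
    [0,25,0],
    [0,25,0],
    [0,0,0],
    [0,0,0],
  ],
  turn=[
    [0,0,0],
    [0,0,0],
    [0,0,0],
    [0,0,0],
    [0,0,0],
    [0,0,0],
    [0,0,0],
    [0,0,0],
    [0,0,0],
    [0,0,0],
  ],
  fingers=[-0.4,-0.4,-0.4,-0.4,-0.4,-0.4,-0.4,-0.4,-0.4,-0.4],
)

```text
time: 9.97
position: [0.4318, 0.1109, 0.12]
tool_rot: [-0.417, -1.991, 1.993]
ft_force: [-0.3, 0.9, 0.6]
grip_width: 0.296
```

```bash
python3 - <<'E'
from h import *
plan((-192,138),.077,-30); look("p8")
E
```

```text
turn [ 3.000e-03 -3.141e+00  2.000e-03] then shift mm [-2.1 43.   0.7] | now-axes shift [ 2.  43.  -0.8]
turn [-0.001  0.001  0.002] then shift mm [ 2.1 43.  -0.7] | now-axes shift [ 2.  43.  -0.8]
t 9.97 pos [0.4318 0.1109 0.12  ] rel [-190.5  136.3] q7 [ 0.21 -0.01 -2.28] F [-0.3  0.9  0.6] grip 0.3 
 [[-0.92 -0.   -0.4 ]
 [ 0.4  -0.   -0.92]
 [ 0.   -1.    0.  ]]
```

View pics/p8.png

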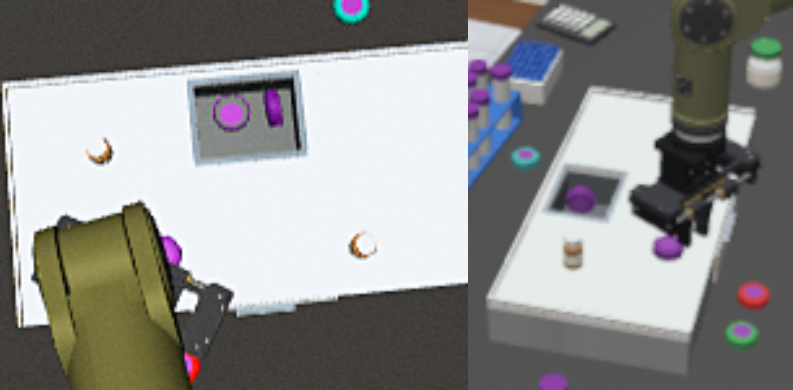

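play_rows(
  translation=[
    [0,22,0],
    [0,22,0],
    [0,0,0],
    [-12,0,0],
    [-12,0,1],
    [-12,0,0],
    [-12,0,1],
    [-12,1,0],
    [-12,1,1],
    [-12,0,0],
  ],
  turn=[
    [0,0,0],
    [0,0,0],
    [0,0,0],
    [0,0,0],
    [0,0,0],
    [0,0,0],
    [0,0,0],
    [0,0,0],
    [0,0,0],
    [0,0,0],
  ],
  fingers=[-0.4,-0.4,-0.4,-0.4,-0.4,-0.4,-0.4,-0.4,-0.4,-0.4],
)

```text
time: 10.9
position: [0.5093, 0.0739, 0.0744]
tool_rot: [-0.419, -1.992, 1.993]
ft_force: [0.6, 0.3, -0.3]
grip_width: 0.299
```

```bash
python3 - <<'E'
from h import *
plan((-33,35),.077,-30); look("p9")
E
```

```text
turn [ 0.000e+00 -3.141e+00  1.000e-03] then shift mm [101.3  -2.6  -6.3] | now-axes shift [-101.3   -2.6    6.4]
turn [-0.     0.001  0.   ] then shift mm [-101.3   -2.6    6.3] | now-axes shift [-101.3   -2.6    6.4]
t 10.9 pos [0.5093 0.0739 0.0744] rel [-117.5   91.1] q7 [ 0.23  0.1  -2.26] F [ 0.6  0.3 -0.3] grip 0.3 
 [[-0.92 -0.   -0.4 ]
 [ 0.4  -0.   -0.92]
 [ 0.   -1.    0.  ]]
```

View pics/p9.png

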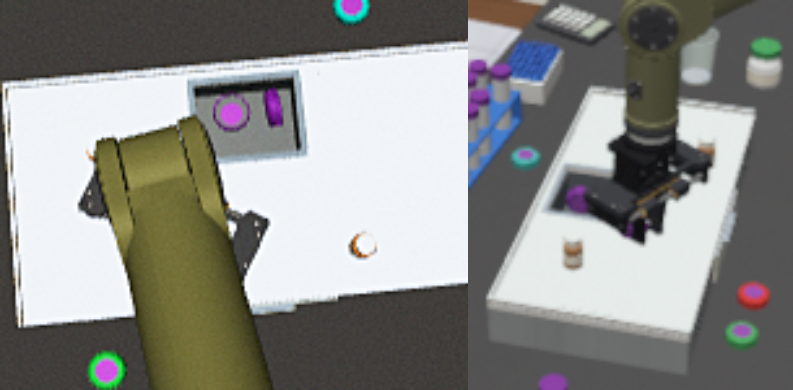

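play_rows(
  translation=[
    [-8,-1,0],
    [-12,0,1],
    [-12,0,1],
    [-12,0,1],
    [-12,0,1],
    [-12,0,1],
    [-12,0,1],
    [-12,0,0],
    [-8,0,0],
    [0,0,0],
  ],
  turn=[
    [0,0,0],
    [0,0,0],
    [0,0,0],
    [0,0,0],
    [0,0,0],
    [0,0,0],
    [0,0,0],
    [0,0,0],
    [0,0,0],
    [0,0,0],
  ],
  fingers=[-0.4,-0.4,-0.4,-0.4,-0.4,-0.4,-0.4,-0.4,-0.4,-0.4],
)

```text
time: 11.83
position: [0.599, 0.0278, 0.0754]
tool_rot: [-0.421, -1.993, 1.992]
ft_force: [0.3, 0.1, -0.1]
grip_width: 0.297
```

```bash
python3 - <<'E'
from h import *
plan((-120,0),.2,-30); look("p10")
E
```

```text
turn [1.000e-03 3.141e+00 0.000e+00] then shift mm [ -57.2 -124.6  -74.1] | now-axes shift [  57.1 -124.7   74.1]
turn [ 0.    -0.001 -0.001] then shift mm [  57.2 -124.6   74.1] | now-axes shift [  57.1 -124.7   74.1]
t 11.83 pos [0.599  0.0278 0.0754] rel [-33.4  35.6] q7 [ 0.25  0.16 -2.2 ] F [ 0.3  0.1 -0.1] grip 0.3 
 [[-0.91  0.   -0.4 ]
 [ 0.4  -0.   -0.91]
 [-0.   -1.   -0.  ]]
```

View pics/p10.png

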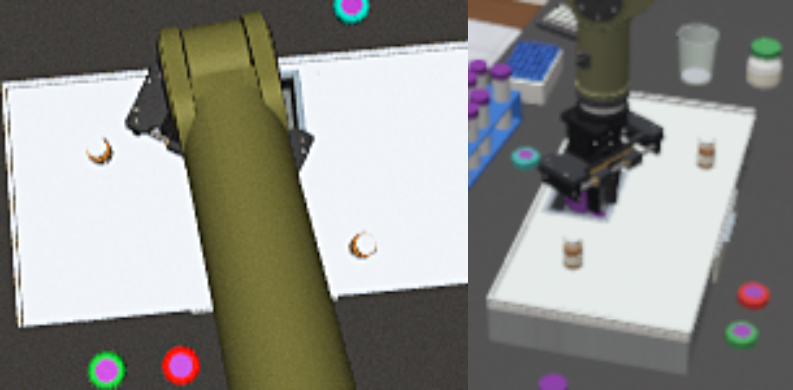

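Now I'll lift straight up and pull back to the front, clear of the opening.

play_rows(
  translation=[
    [0,-25,0],
    [0,-30,0],
    [0,-30,0],
    [0,-30,0],
    [30,-10,10],
    [35,0,10],
    [35,0,10],
    [35,0,10],
    [20,0,0],
    [0,0,0],
  ],
  turn=[
    [0,0,0],
    [0,0,0],
    [0,0,0],
    [0,0,0],
    [0,0,0],
    [0,0,0],
    [0,0,0],
    [0,0,0],
    [0,0,0],
    [0,0,0],
  ],
  fingers=[-0.4,-0.4,-0.4,-0.4,-0.4,-0.4,-0.4,-0.4,-0.4,-0.4],
)

```text
time: 12.77
position: [0.4351, 0.0567, 0.2005]
tool_rot: [-0.415, -1.993, 1.997]
ft_force: [0.2, 0.7, -0.1]
grip_width: 0.296
```

```bash
python3 - <<'E'
from h import *
a,b=look("p11")
for n,i in(("top",a),("side",b)):
  print(n,[(c.round(1).tolist(),int(k)) for c,k in caps(i)])
E
```

```text
top [([330.3, 83.0], 102), ([357.9, 83.8], 101), ([371.7, 84.0], 99), ([385.6, 84.4], 96), ([330.1, 96.2], 108), ([358.0, 96.8], 104), ([385.7, 97.6], 103), ([344.1, 96.9], 102), ([354.8, 131.4], 49), ([324.9, 170.9], 82), ([308.4, 173.4], 93), ([313.1, 183.9], 81), ([161.7, 212.3], 125), ([260.3, 272.1], 55)]
side [([249.3, 156.7], 237), ([261.8, 147.1], 41), ([236.0, 165.4], 40), ([294.2, 196.8], 126), ([359.4, 231.8], 27), ([354.8, 246.6], 20), ([282.1, 268.4], 95)]
```

View pics/p11.png

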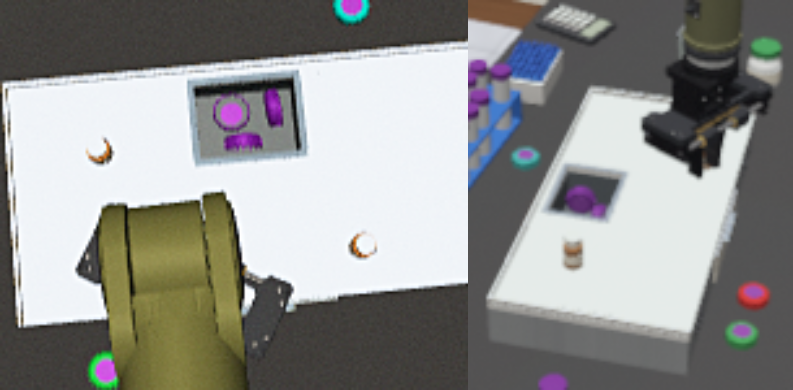

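```bash
python3 - <<'E'
from bench import ctrl
print(ctrl.close_job())
E
```

```text
the job is handed in; nothing more can be done
None
```

All three purple caps are in the waste drawer, and I handed the job in at about 12.9 s of the 54 s allowed. I swept each one along the deck with the half-closed fingertips and picked none up. The arm then lifted away and was touching nothing.

- **Caps:** The last top view shows all three inside the opening, at about (308,173), (325,171) and (313,184), and none on the deck. One lies flat; two rest on edge against the drawer walls, apparently below deck level. The side view shows purple only inside the opening, as one merged blob, so it doesn't count them separately.
- **Everything else:** Both vials stand where they were, and the tube, jar, beaker and turquoise and green look-alikes look unmoved. The arm hid the red look-alike in the last top view, but the side view shows it in place. The flask and wash bottle were outside the last picture I viewed; the arm never went near them.
- **Force:** Readings at the end of each move stayed at about 1.5 N or less.

No check failed or disagreed.

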